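# Centre the egg cup on its stand

### The arm

A 7-joint arm with a two-finger parallel gripper is mounted at the origin on the work surface. World frame = base frame: x ahead of the robot, y to its left, z up, the work surface at z = 0. Lengths are in m, angles in degrees, forces in N, time in s.
With the tool pointing down it reaches from about 0.35 to 0.9 m from the base axis. Payload 8.1 kg.
Tool frame: the origin (TCP) lies on the centre line of the jaws, within the pads' length; the fingertips stand 19 mm ahead of it and the grasp point (between the pads) is the TCP (env.tip_extent is the distance from the TCP to the fingertips, in m); z points along the fingers, y is the line along which they close (so a half turn about z gives the same grasp; the last joint's range is limited). The gripper opens to 92 mm and grips with 3 to 60 N. Pads are 19 mm wide; open, the fingers measure 130 mm over their backs; the gripper's body (75 mm by 190 mm) begins 47 mm behind the grasp point.
Start: joints at [71.127, 24.895, 1.432, 90.138, -0.665, 64.973, -4.303], TCP at [0.141, -0.609, 0.246] pointing down, gripper open.
Joint ranges: [-149.89, 149.89], [-25.12, 119.58], [-72.63, 75.52], [4.76, 147.25], [-75.54, 255.54], [6.69, 114.76], [-157.13, 157.13]. Speed limits (degrees/s): [127.2, 127.2, 172.46, 172.46, 180, 180, 180].

### API

Orientations are given as a 3x3 rotation matrix whose columns are the frame's x, y, z axes.
In Python, from cell import env, grab_frame gives the robot as it stands. The module is installed in compiled form; this text tells all that it offers.
- The arm moves only by the tool step_arm, never from a script. Its argument "motion" is a list of rows, each a list of 2 entries, a list of its own where there are three numbers: the shift along the world's x, y, z scaled (see below), then the turn about the world's z scaled (see below). In form: [[[x, y, z], spin], ...]. A call has 1 to 10 rows; each row is the pose to reach, as a shift and turn from the pose commanded when the call began, turning the shorter way round; what a row does not reach only later rows make up. The controller multiplies each number of a shift by 0.2 m and each number of a turn by pi rad. A row lasts 1/12 s, in which the tool goes at most 41.7 mm and 7.16 degrees, less where a joint would pass 70% of its speed; a pose out of reach is approached as far as the arm can. A call with a number of a shift or a turn outside -1 to 1 is refused whole. A call with a gripper value outside its range is refused whole. "hand" is the opening, from 0 (shut) to 1 (fully open), set as the call begins (left out, the last holds). The fingers move at their own pace and stop on an object; "grip_force" is the grip in N (left out, the last holds). Time passes only in rows, so rows that repeat a pose let the fingers close. It gives the time, the measured TCP pose, the force, the opening and the grip force at its end, in the units of the state.
- env.get_state(): the state, without advancing time (a new reading comes with each control period).
- grab_frame(name): name is "side" or "top"; returns a dict with "color" (400x640x3 uint8, blue, green, red), "z_map" (400x640 float32, m along the optical axis (not along the pixel's ray), 0 where there is no reading), "fx", "fy", "cx", "cy" (pixels), "R" (3x3) and "t" (3): a world point X has camera coordinates R X + t. Camera axes: x right, y down, z forward; pixel columns grow to the right and rows downward; lengths in m; the calibration is good to about 2 mm. A picture is of the moment at which its call begins.
- env.hand_in(): hands the job in; it is judged then, once.
The state is a dict: "t": time; "qpos": joint angles; "qd": joint speeds; "effort": joint torques, N m; "tcp_pos": TCP position; "orientation": TCP orientation; "ft_force": force on the tool from outside, world axes, zero at the start; "wrist_torque": the same for the moment, N m; "opening": finger opening in m; "grip_force": force on a finger pad.
Only numpy, scipy, OpenCV 4.12 (cv2) and the standard library are available. Lean on these libraries where they do the work, as an engineer would, in place of code of your own. Each camera call takes 0.05 s, during which the arm holds its last target. There are 200 camera calls.

### The job

One of the two small round stands carries an egg cup with a boiled egg, standing too near the edge. Nudge the cup with the fingertips, low down and with light pushes, until it stands upright in the middle of that stand with its foot wholly inside the ring inlaid there, the egg still in it; never lift it, tip it or knock it off. Leave the jam jar on the other stand and everything else where it is, and finish clear of everything.

Things in the scene. Friction and masses are not known exactly. Their poses are not given: they have to be found in the camera images.
- egg_stand_top (a point): centre of the flat top of the egg's stand, 55 mm above the counter. Turned wood, fixed, cannot move; its top is a disc 120 mm across, 12 mm thick, on a narrower column. A thin dark ring (look only, flush, inner diameter 44 mm, outer 49 mm) is inlaid about this centre. z is up; yaw means nothing. Which stand is left or right varies
- egg_cup: white egg cup, loose, 0.11-0.17 kg, on the egg's stand, first 24-34 mm off its centre, any direction. Origin: centre of the underside, z up. Foot 30 mm across, bevelled, only 20 mm of it flat, so the cup rocks easily; waist 26 mm across at 7 mm height; widest, 50 mm, at 20-27 mm height; rim 49 mm across at 38 mm height. Slides (friction 0.48-0.66, about 1 N) when pushed at the widest place or below
- egg_middle (a point): middle of the loose boiled egg (40 mm thick, 52 mm tall, 55 g) that stands in the cup; its lower end is 12 mm and its top 64 mm above the cup's underside
- jar_stand_top (a point): centre of the top of the other stand, of the same shape and size; a jam jar stands in the middle of it
- jam_jar: glass jam jar, 52 mm in diameter and 62 mm tall, loose, on the other stand; to be left alone. Origin at the centre of its underside
- salt: salt shaker, 38 mm in diameter and 55 mm tall, loose, on the counter between the stands, robot side. Origin at the underside
- pepper: pepper shaker, same shape as the salt, on the counter between the stands, far side. Origin at the underside
- mug: mug, 76 mm in diameter, 85 mm tall, right of the stands, its handle (reaching some 35 mm out) turned away from them. Origin at the underside
- bowl: bowl, 120 mm in diameter, 50 mm tall, left of the stands. Origin at the underside
- spoon: spoon, 160 mm long, lying on the counter beyond the stands across the middle. Origin at the underside of its middle
- tea_tin: round tin, 64 mm in diameter, 85 mm tall, left of the stands, nearer the robot than the bowl. Origin at the underside

How it is judged (in metres and radians):
At the end, for the whole second after the job is handed in: the egg cup stands upright (within 0.06 rad) and at rest on its stand, its foot's centre within 7 mm of the stand's centre (so the foot is inside the ring), with the egg seated in it (horizontal distance between egg_cup and egg_stand_top below 0.007 m and z of egg_cup in the frame of egg_stand_top between -0.003 and 0.003 m and angle between egg_cup's own z axis and vertical below 0.06 rad and z of egg_middle in the frame of egg_cup between 0.033 and 0.043 m and linear speed of egg_cup below 0.01 m/s); the robot touches nothing.
It fails at once if the egg cup is lifted off the stand (8 mm) (z of egg_cup in the frame of egg_stand_top above 0.008 m).
It fails at once if the egg cup is tipped (over 0.25 rad) or knocked off the stand (z of egg_cup in the frame of egg_stand_top below -0.008 m or angle between egg_cup's own z axis and vertical above 0.25 rad).
It fails at once if the egg comes out of the cup (its middle over 12 mm too high or 16 mm off the cup's axis) (distance between egg_middle and egg_cup above 0.05 m or horizontal distance between egg_middle and egg_cup above 0.016 m).
It fails at once if the cup is pushed or squeezed hard by the robot (over 6 N) (contact force between any of the fingers, the arm and egg_cup above 6 N).
It fails at once if something else is moved by more than 10 mm (distance of any of salt, pepper, mug, bowl, spoon, tea_tin, jam_jar from where it was at the start of the episode above 0.01 m).
It also fails if it takes over 38 s, if anything falls off the work surface, if the arm or the gripper's body presses on something with over 40 N, if the wrist force passes 120 N, or if a joint passes its speed limit or range.

## Working session

There is one attempt and no reset: what is moved stays moved. The work goes in short steps, Python scripts to look and compute and a tool call to move; the robot and the scene stay as the last step left them, time stands still between calls to the robot, and variables do not carry over. Pictures are saved under pics/ and viewed, at most 10 in all, crops included, and the job is handed in when it is done.

Besides the shell and the picture viewer there is one more tool, called after "Request:" as name(argument=value, ...), one argument or row to a line, values as JSON. step_arm: Moves the arm, as the interface text tells. Its arguments: {"type":"object","properties":{"motion":{"type":"array","items":{"type":"array"}},"hand":{"type":"number"},"grip_force":{"type":"number"}},"required":["motion"]}

```bash
mkdir -p pics
cat > h.py <<'E'
import numpy as np,cv2
from cell import env,grab_frame
def pts(f):
    z=f["z_map"];v,u=np.mgrid[:400,:640]
    c=np.stack([(u-f["cx"])/f["fx"]*z,(v-f["cy"])/f["fy"]*z,z],-1)
    return (c-f["t"])@f["R"]   # world
E
python3 - <<'E'
from h import *
for n in ("top","side"):
    f=grab_frame(n);cv2.imwrite(f"pics/{n}0.png",f["color"]);np.savez(f"{n}0.npz",**f)
    print(n,f["fx"],f["cx"],f["cy"],(-f["R"].T@f["t"]).round(3),f["R"].round(2).tolist())
s=env.get_state();print(s["t"],s["tcp_pos"],s["orientation"],s["opening"],s["ft_force"],env.tip_extent)
E
```

```text
top 479.43995328264737 317.03691235611586 197.37969902555935 [ 0.38  -0.01   1.246] [[0.02, -1.0, -0.02], [-0.99, -0.01, -0.17], [0.17, 0.03, -0.99]]
side 390.5171443665706 320.392670116249 201.26662817450406 [ 0.346 -0.84   0.611] [[0.97, -0.26, -0.02], [-0.15, -0.5, -0.85], [0.21, 0.83, -0.52]]
0.1 [ 0.14036228 -0.60858666  0.24504473] [[ 9.74414971e-01  2.24756063e-01 -4.21048052e-04]
 [ 2.24756428e-01 -9.74414088e-01  1.31675278e-03]
 [-1.14326982e-04 -1.37769688e-03 -9.99999044e-01]] 0.09170840437205391 [0.86746989 0.13415351 0.58357514] 0.019
```

View pics/top0.png

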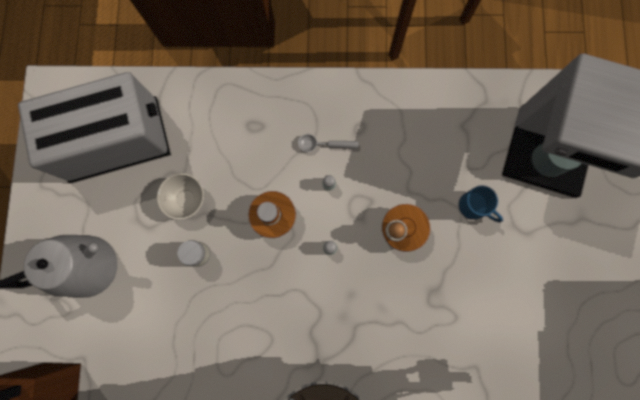

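View pics/side0.png

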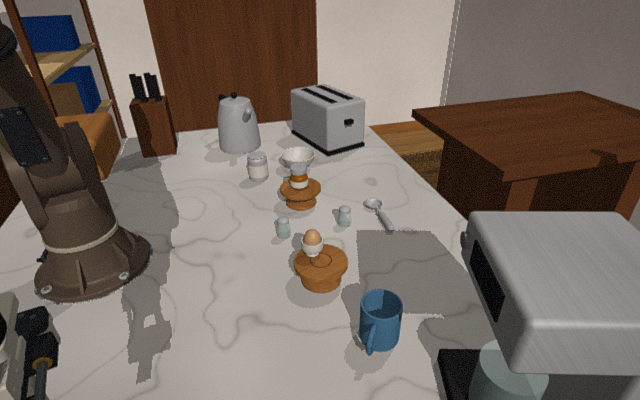

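Top view: the egg's stand is the right one (disc near (407,228)), with the cup at (397,230), off-centre to the left (+y). The jar stand is at (272,215). In the side view the ring shows at (320,260) and the cup at (312,243).

```bash
cat >> h.py <<'E'
from scipy.optimize import least_squares
def circ(p,r):
    s=least_squares(lambda c:np.hypot(p[:,0]-c[0],p[:,1]-c[1])-r,p[:,:2].mean(0)+[1e-3,0],loss="soft_l1",f_scale=.002)
    return s.x,np.abs(s.fun).mean()
def meas(f,near=None,rad=.09):
    P=pts(f);hsv=cv2.cvtColor(f["color"],cv2.COLOR_BGR2HSV);ok=f["z_map"]>0
    o={}
    if near is not None: ok&=np.hypot(P[...,0]-near[0],P[...,1]-near[1])<rad
    return P,hsv,ok
E
python3 - <<'E'
from h import *
T=dict(np.load("top0.npz"));S=dict(np.load("side0.npz"))
P=pts(T);print("egg px",P[230,397],"stand px",P[240,415],P[228,425])
c0=P[228,407,:2]
for n,f in(("top",T),("side",S)):
    P,hsv,ok=meas(f,c0)
    z=P[...,2]
    wood=ok&(hsv[...,1]>120)&(z>.045)&(z<.066)
    print(n,"wood n",wood.sum(),"zmed",np.median(z[wood]))
    m=np.uint8(wood)*255
    hull=cv2.convexHull(cv2.findNonZero(m))[:,0]
    q=P[hull[:,1],hull[:,0]];print(" disc",circ(q[:,:2],.06),q[:,2].round(3).min())
    white=ok&(z>.068)&(z<.098);print(" cup n",white.sum(),z[ok].max(),circ(P[white][:,:2],.0245),P[white].mean(0))
    egg=ok&(z>.1);print(" egg",egg.sum(),P[egg].mean(0),circ(P[egg][:,:2],.015))
    hs=ok&(z>.02);ys,xs=np.nonzero(hs);print(" box",xs.min(),xs.max(),ys.min(),ys.max())
# other objects
P=pts(T)
for k,(u,v) in dict(jar=(268,212),salt=(329,247),pep=(328,182),mug=(478,203),spoon=(340,145)).items(): print(k,P[v,u].round(3))
for n,f,b in(("top",T,(360,180,460,270)),("side",S,(270,210,370,310))):
    cv2.imwrite(f"pics/{n}z.png",cv2.resize(f["color"][b[1]:b[3],b[0]:b[2]],None,fx=4,fy=4,interpolation=2))
a=[cv2.resize(cv2.imread(f"pics/{n}z.png"),(400,400)) for n in("top","side")];cv2.imwrite("pics/z.png",np.hstack(a))
E
```

```text
egg px [ 0.49535877 -0.16841057  0.11748797] stand px [ 0.47788161 -0.22178675  0.05188197] [ 0.50754914 -0.24602388  0.05686927]
top wood n 1341 zmed 0.05623330039890145
 disc (array([ 0.50987483, -0.19790338]), np.float64(0.0019047426375781342)) 0.051
 cup n 141 0.12271586290902838 (array([ 0.49797509, -0.17119964]), np.float64(0.0022082079258928544)) [ 0.49619504 -0.16846541  0.08937917]
 egg 194 [ 0.49687391 -0.16952289  0.11171405] (array([ 0.49795843, -0.17080023]), np.float64(0.004010993995827247))
 box 382 430 204 251
side wood n 1437 zmed 0.05363495299380692
 disc (array([ 0.50616846, -0.19928633]), np.float64(0.0013745140942272918)) 0.045
 cup n 273 0.11835338955593942 (array([ 0.49589266, -0.16789289]), np.float64(0.0020152997104186526)) [ 0.4920813  -0.1847581   0.08585866]
 egg 163 [ 0.49381968 -0.17685305  0.10902179] (array([ 0.49554163, -0.16767327]), np.float64(0.0036138383301999944))
 box 294 347 229 282
jar [0.534 0.137 0.117]
salt [ 0.457 -0.009  0.057]
pep [ 0.621 -0.004  0.056]
mug [ 0.581 -0.395  0.002]
spoon [ 0.729 -0.035  0.017]
```

View pics/z.png

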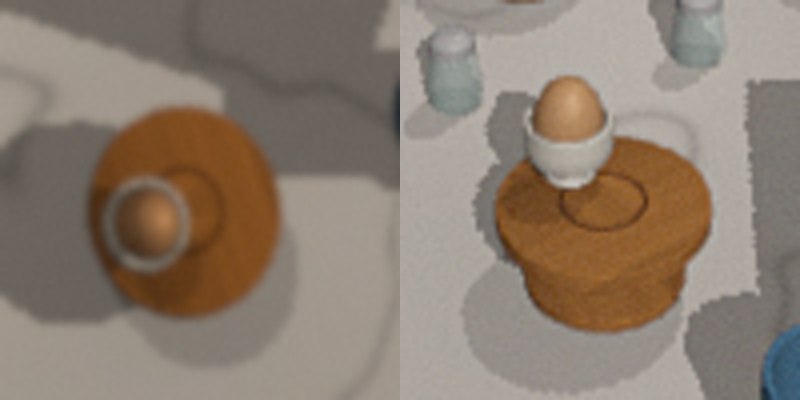

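The cup sits at about (0.497, -0.170) and the stand centre at (0.508, -0.198), so the push goes mostly along -y and a little +x. I'll set the fingers about 30 mm apart, so they centre the cup in a V, and approach from behind it.

Request:
step_arm(
  motion=[
    [[0.11,0.17,0],0.036],
    [[0.22,0.34,0],0.073],
    [[0.33,0.5,0],0.109],
    [[0.44,0.67,0],0.146],
    [[0.55,0.84,0],0.182],
    [[0.55,0.84,0],0.182],
  ],
  hand=0.33,
  grip_force=3,
)

```text
t: 0.6
tcp_pos: [0.2556, -0.434, 0.2457]
orientation: [[0.686, 0.728, 0.002], [0.728, -0.686, 0.003], [0.004, -0.001, -1.0]]
ft_force: [1.6, -0.6, -0.2]
opening: 0.0565
grip_force: 0.0
```

Request:
step_arm(
  motion=[
    [[0.11,0.17,0],0.036],
    [[0.22,0.34,0],0.073],
    [[0.33,0.5,0],0.109],
    [[0.44,0.67,0],0.146],
    [[0.55,0.84,0],0.182],
    [[0.55,0.84,0],0.182],
  ],
)

```text
t: 1.1
tcp_pos: [0.3646, -0.2662, 0.2461]
orientation: [[0.184, 0.983, 0.002], [0.983, -0.184, 0.002], [0.003, 0.002, -1.0]]
ft_force: [-0.8, 0.5, -0.4]
opening: 0.0308
grip_force: 0.0
```

Request:
step_arm(
  motion=[
    [[0.11,0.17,0],0.036],
    [[0.22,0.34,0],0.073],
    [[0.33,0.5,0],0.109],
    [[0.44,0.67,0],0.146],
    [[0.56,0.84,0],0.182],
    [[0.56,0.84,0],0.182],
    [[0.56,0.84,0],0.182],
  ],
)

```text
t: 1.68
tcp_pos: [0.4734, -0.103, 0.2455]
orientation: [[-0.366, 0.931, -0.0], [0.931, 0.366, 0.001], [0.001, 0.0, -1.0]]
ft_force: [-0.5, -1.2, -0.1]
opening: 0.0301
grip_force: 0.0
```

Run:
```python
from h import *
s=env.get_state();print(s["t"],s["tcp_pos"],s["orientation"].round(3),s["opening"],s["ft_force"],s["qpos"])
```

```text
1.6833 [ 0.47338374 -0.10299839  0.24550392] [[-0.366  0.931 -0.   ]
 [ 0.931  0.366  0.001]
 [ 0.001  0.    -1.   ]] 0.030134642176182207 [-0.54364572 -1.15248527 -0.06188087] [ 33.95617371  15.36226051 -34.05856759 107.00911785   9.7262874
  60.52994609  17.51741316]
```

Request:
step_arm(
  motion=[
    [[0,0,-0.15],0],
    [[0,0,-0.3],0],
    [[0,0,-0.45],0],
    [[0,0,-0.6],0],
    [[0,0,-0.7],0],
    [[0,0,-0.77],0],
    [[0,0,-0.81],0],
    [[0,0,-0.81],0],
    [[0,0,-0.81],0],
  ],
)

```text
t: 2.43
tcp_pos: [0.4723, -0.1059, 0.0839]
orientation: [[-0.361, 0.933, -0.0], [0.933, 0.361, -0.0], [-0.0, -0.001, -1.0]]
ft_force: [0.9, -0.4, 0.2]
opening: 0.0301
grip_force: 0.0
```

Run:
```python
from h import *
s=env.get_state();print(s["t"],s["tcp_pos"],s["ft_force"])
a=[]
for n,b in(("top",(345,160,445,260)),("side",(260,190,370,300))):
    f=grab_frame(n);np.savez(f"{n}1.npz",**f)
    a.append(cv2.resize(f["color"][b[1]:b[3],b[0]:b[2]],(400,400),interpolation=2))
    P,h,ok=meas(f,(.508,-.198),.1)
    z=P[...,2]; w=ok&(z>.068)&(z<.098)&(np.hypot(P[...,0]-.497,P[...,1]+.17)<.035)
    print(w.sum(),circ(P[w][:,:2],.0245))
cv2.imwrite("pics/a1.png",np.hstack(a))
```

```text
2.4333 [ 0.47226844 -0.10588726  0.08390591] [ 0.90265391 -0.43159646  0.19754272]h.py:9: RuntimeWarning: Mean of empty slice.
  s=least_squares(lambda c:np.hypot(p[:,0]-c[0],p[:,1]-c[1])-r,p[:,:2].mean(0)+[1e-3,0],loss="soft_l1",f_scale=.002)
  ret = um.true_divide(
Traceback (most recent call last):
  File "h.py", line 9, in circ
    s=least_squares(lambda c:np.hypot(p[:,0]-c[0],p[:,1]-c[1])-r,p[:,:2].mean(0)+[1e-3,0],loss="soft_l1",f_scale=.002)
ValueError: Initial guess is outside of provided bounds
```

```bash
cat >> h.py <<'E'
def look(k,near=(.497,-.17),n="side",b=(255,190,365,300)):
    f=grab_frame(n);s=env.get_state();print(s["t"],s["tcp_pos"].round(4),s["ft_force"].round(2))
    P,h,ok=meas(f,near,.038);z=P[...,2];hue=h[...,0].astype(int)
    w=ok&(z>.07)&(z<.097)&(h[...,2]>90)&(h[...,1]<90)
    e=ok&(z>.098)&(h[...,1]>80)
    print("cup",w.sum(),circ(P[w][:,:2],.0245) if w.sum()>20 else "", "egg",e.sum(),P[e].mean(0) if e.any() else "")
    c=cv2.resize(f["color"][b[1]:b[3],b[0]:b[2]],(440,440),interpolation=2);cv2.imwrite(f"pics/{k}.png",c)
    return f,w,e
E
python3 - <<'E'
from h import *
f,w,e=look("a1")
E
```

```text
2.5333 [ 0.473  -0.1056  0.0847] [-0.34  0.68 -1.09]
cup 219 (array([ 0.49569768, -0.16851779]), np.float64(0.0013193489344021884)) egg 1072 [ 0.48746671 -0.15149002  0.34594072]
```

View pics/a1.png

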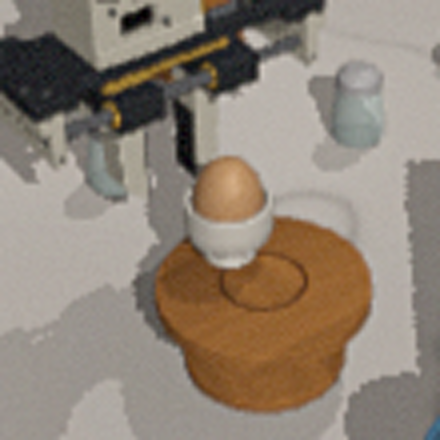

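The side view shows both fingers behind the cup, standing clear of it at crop (130–200, 150–190). The ring centre is at crop (263,280) and the cup foot at (232,262). I'll close in quickly, then push slowly.

Request:
step_arm(
  motion=[
    [[0.01,-0.025],0],
  ],
)

```text
invalid input
```

Request:
step_arm(
  motion=[
    [[0.009,-0.023,0],0],
    [[0.018,-0.047,0],0],
    [[0.027,-0.07,0],0],
    [[0.036,-0.093,0],0],
    [[0.044,-0.112,0],0],
    [[0.05,-0.126,0],0],
    [[0.054,-0.138,0],0],
    [[0.054,-0.138,0],0],
  ],
)

```text
t: 3.2
tcp_pos: [0.4834, -0.1332, 0.0837]
orientation: [[-0.362, 0.932, 0.0], [0.932, 0.362, -0.0], [-0.0, -0.0, -1.0]]
ft_force: [0.7, -0.4, 0.0]
opening: 0.0304
grip_force: 0.0
```

Request:
step_arm(
  motion=[
    [[0.0018,-0.0047,0],0],
    [[0.0036,-0.0093,0],0],
    [[0.0055,-0.014,0],0],
    [[0.0073,-0.0187,0],0],
    [[0.0091,-0.0233,0],0],
    [[0.011,-0.028,0],0],
    [[0.0127,-0.0327,0],0],
    [[0.0146,-0.0373,0],0],
    [[0.0164,-0.042,0],0],
    [[0.0182,-0.0466,0],0],
  ],
)

```text
t: 4.03
tcp_pos: [0.487, -0.1421, 0.0838]
orientation: [[-0.363, 0.932, 0.0], [0.932, 0.363, -0.0], [-0.0, 0.0, -1.0]]
ft_force: [-0.3, 0.5, 0.1]
opening: 0.0304
grip_force: 0.3
```

Run:
```python
from h import *
f,w,e=look("a2")
```

```text
4.0833 [ 0.487  -0.1422  0.0837] [-0.3   0.47  0.87]
cup 272 (array([ 0.49456011, -0.16809399]), np.float64(0.0021195596209417954)) egg 1934 [ 0.49009735 -0.17993891  0.33975102]
```

View pics/a2.png

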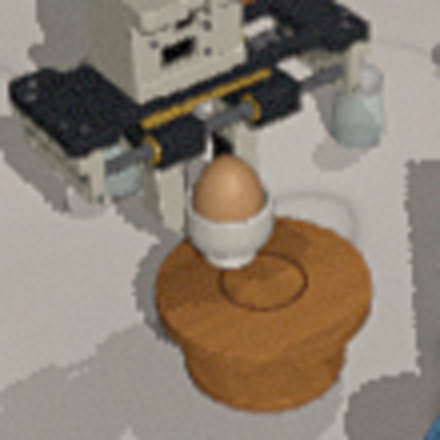

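Request:
step_arm(
  motion=[
    [[0.0018,-0.0047,0],0],
    [[0.0036,-0.0093,0],0],
    [[0.0055,-0.014,0],0],
    [[0.0073,-0.0187,0],0],
    [[0.0091,-0.0233,0],0],
    [[0.011,-0.028,0],0],
    [[0.0127,-0.0327,0],0],
    [[0.0146,-0.0373,0],0],
    [[0.0164,-0.042,0],0],
    [[0.0182,-0.0466,0],0],
  ],
)

```text
t: 4.92
tcp_pos: [0.4906, -0.1513, 0.0837]
orientation: [[-0.363, 0.932, -0.0], [0.932, 0.363, 0.0], [0.0, -0.0, -1.0]]
ft_force: [-0.9, 0.6, 0.3]
opening: 0.0299
grip_force: 0.7
```

```bash
cat >> h.py <<'E'
def ray(f,uv,z):
    d=f["R"].T@np.array([(uv[0]-f["cx"])/f["fx"],(uv[1]-f["cy"])/f["fy"],1]);o=-f["R"].T@f["t"]
    return (o+d*(z-o[2])/d[2])[:2]
def proj(f,X):
    c=f["R"]@np.array(X)+f["t"];return np.array([c[0]/c[2]*f["fx"]+f["cx"],c[1]/c[2]*f["fy"]+f["cy"]])
def track(f):
    S=dict(np.load("side0.npz"));x0,x1,y0,y1=302,325,229,257
    up=lambda i:cv2.resize(i,None,fx=8,fy=8,interpolation=2)
    t=up(S["color"][y0:y1,x0:x1]);m=np.zeros(t.shape[:2],np.uint8)
    cv2.ellipse(m,(int((312.5-x0)*8),int((243-y0)*8)),(9*8,13*8),0,0,360,255,-1)
    r=cv2.matchTemplate(up(f["color"][210:290,280:360]),t,cv2.TM_CCORR_NORMED,mask=m)
    _,s,_,l=cv2.minMaxLoc(r);d=np.array([280+l[0]/8-x0,210+l[1]/8-y0])
    p0=np.array([312.5,247]);w0=ray(S,p0,.08);w1=ray(f,p0+d,.08)
    print("px shift",d,"score",round(s,4),"moved mm",((w1-w0)*1e3).round(1));return w1-w0
E
python3 - <<'E'
from h import *
f,w,e=look("a3");track(f)
S=dict(np.load("side0.npz"));print("self");track(S);print("ring centre side",ray(S,(320.75,260),.055),"foot approx",ray(S,(255+58,190+65.5),.055))
# ring fit: dark pixels
b=S["color"].astype(int);g=cv2.cvtColor(S["color"],cv2.COLOR_BGR2GRAY)
E
```

```text
4.9667 [ 0.4907 -0.1516  0.0838] [-0.41  1.19  1.35]
cup 285 (array([ 0.49748655, -0.17721002]), np.float64(0.00278250651628692)) egg 1834 [ 0.49178656 -0.18838488  0.32994483]
px shift [2.625 2.375] score 0.9991 moved mm [ 3.5 -9.6]
self
px shift [0. 0.] score 1.0 moved mm [0. 0.]
ring centre side [ 0.50731005 -0.19936836] foot approx [ 0.4947727  -0.17972361]
```

View pics/a3.png

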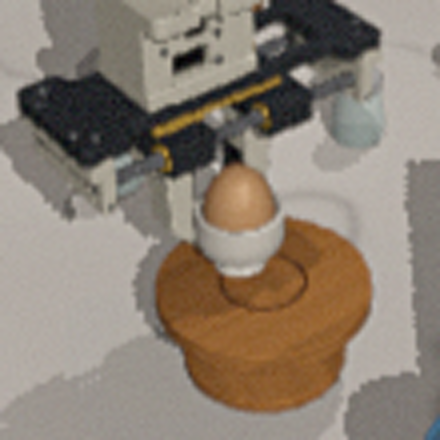

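The cup has slid about 10 mm along the push direction. It is still upright with the egg seated, at crop (240,235), and the ring is ahead of it at (263,280). Continuing.

Request:
step_arm(
  motion=[
    [[0.0018,-0.0047,0],0],
    [[0.0036,-0.0093,0],0],
    [[0.0055,-0.014,0],0],
    [[0.0073,-0.0187,0],0],
    [[0.0091,-0.0233,0],0],
    [[0.011,-0.028,0],0],
    [[0.0127,-0.0327,0],0],
    [[0.0146,-0.0373,0],0],
    [[0.0164,-0.042,0],0],
    [[0.0182,-0.0466,0],0],
  ],
)

```text
t: 5.8
tcp_pos: [0.4943, -0.1607, 0.0837]
orientation: [[-0.363, 0.932, 0.0], [0.932, 0.363, 0.0], [0.0, 0.0, -1.0]]
ft_force: [-0.6, 1.3, -0.4]
opening: 0.0302
grip_force: 0.7
```

Request:
step_arm(
  motion=[
    [[0.0018,-0.0047,0],0],
    [[0.0036,-0.0093,0],0],
    [[0.0055,-0.014,0],0],
    [[0.0073,-0.0187,0],0],
    [[0.0091,-0.0233,0],0],
    [[0.011,-0.028,0],0],
    [[0.0127,-0.0327,0],0],
  ],
)

```text
t: 6.38
tcp_pos: [0.4968, -0.1672, 0.0837]
orientation: [[-0.363, 0.932, -0.0], [0.932, 0.363, 0.0], [0.0, 0.0, -1.0]]
ft_force: [-0.3, 1.0, 0.8]
opening: 0.0302
grip_force: 0.7
```

Run:
```python
from h import *
f,w,e=look("a4",(.505,-.19));track(f)
```

```text
6.4333 [ 0.4969 -0.1674  0.0838] [-1.01  0.47  0.46]
cup 301 (array([ 0.50403122, -0.19301243]), np.float64(0.0026933511135408266)) egg 1909 [ 0.49875176 -0.20467701  0.33324485]
px shift [7.25  6.375] score 0.9991 moved mm [  9.6 -25.6]
```

View pics/a4.png

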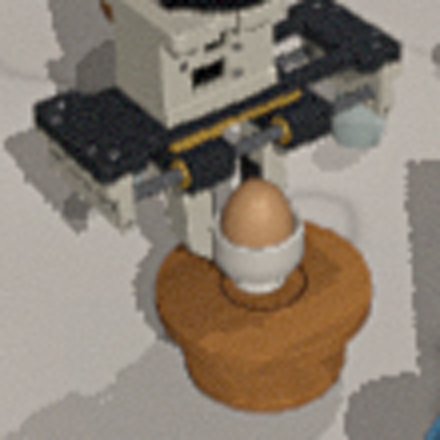

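Cup foot at crop (262,285), with the ring's near edge still visible in front of it. About 5–6 mm remain, so I'll push 5 mm more, back off along the push line, then rise.

Request:
step_arm(
  motion=[
    [[0.0018,-0.0047,0],0],
    [[0.0036,-0.0093,0],0],
    [[0.0055,-0.014,0],0],
    [[0.0073,-0.0187,0],0],
    [[0.0091,-0.0233,0],0],
    [[0.0095,-0.0245,0],0],
    [[0.0095,-0.0245,0],0],
  ],
)

```text
t: 7.02
tcp_pos: [0.4987, -0.1722, 0.0837]
orientation: [[-0.363, 0.932, 0.0], [0.932, 0.363, -0.0], [-0.0, 0.0, -1.0]]
ft_force: [-0.1, 1.8, 0.1]
opening: 0.0303
grip_force: 0.5
```

Request:
step_arm(
  motion=[
    [[-0.0018,0.0047,0],0],
    [[-0.0055,0.014,0],0],
    [[-0.0127,0.0327,0],0],
    [[-0.022,0.056,0],0],
    [[-0.036,0.093,0],0],
    [[-0.055,0.14,0],0],
    [[-0.073,0.187,0],0],
    [[-0.091,0.233,0],0],
    [[-0.127,0.327,0],0],
    [[-0.127,0.327,0],0],
  ],
)

```text
t: 7.85
tcp_pos: [0.4718, -0.1024, 0.0838]
orientation: [[-0.367, 0.93, -0.001], [0.93, 0.367, 0.002], [0.002, -0.0, -1.0]]
ft_force: [-0.3, 0.5, -0.5]
opening: 0.0303
grip_force: 0.0
```

Request:
step_arm(
  motion=[
    [[0,0,0.1],0],
    [[0,0,0.25],0],
    [[0,0,0.4],0],
    [[0,0,0.55],0],
    [[0,0,0.7],0],
    [[0,0,0.8],0],
    [[0,0,0.8],0],
  ],
)

```text
t: 8.43
tcp_pos: [0.4753, -0.106, 0.2479]
orientation: [[-0.363, 0.932, 0.007], [0.932, 0.363, -0.002], [-0.004, 0.006, -1.0]]
ft_force: [-0.2, -1.0, -0.3]
opening: 0.0299
grip_force: 0.0
```

Request:
step_arm(
  motion=[
    [[-0.1,0.2,0],0],
    [[-0.2,0.4,0],0],
    [[-0.3,0.6,0],0],
    [[-0.3,0.7,0],0],
    [[-0.3,0.7,0],0],
  ],
)

```text
t: 8.85
tcp_pos: [0.4111, 0.0392, 0.2438]
orientation: [[-0.37, 0.929, 0.001], [0.929, 0.37, 0.001], [0.001, 0.001, -1.0]]
ft_force: [-0.7, -0.5, -0.2]
opening: 0.0303
grip_force: 0.0
```

Run:
```python
from h import *
f,w,e=look("a5",(.508,-.198));track(f)
t,w,e=look("x",(.508,-.198),"top",(360,180,460,280))
T=dict(np.load("top0.npz"))
for F in(T,t):
    P,h,ok=meas(F,(.508,-.198),.09);z=P[...,2];q=ok&(z>.068)&(z<.1)&(h[...,1]<90);print("topcup",circ(P[q][:,:2],.0245))
cv2.imwrite("pics/a5.png",np.hstack([cv2.imread("pics/a5.png"),cv2.resize(cv2.imread("pics/x.png"),(340,440))])[:,:780])
```

```text
8.9 [0.4121 0.0364 0.2437] [ 0.65 -1.28  0.6 ]
cup 224 (array([ 0.50728846, -0.19854197]), np.float64(0.0011947431281895298)) egg 184 [ 0.50489814 -0.20756434  0.10793423]
px shift [8.875 7.625] score 0.9993 moved mm [ 11.8 -30.6]
8.95 [0.4127 0.0345 0.2435] [-1.09 -0.72 -0.19]
cup 110 (array([ 0.51001899, -0.20093967]), np.float64(0.00211051099084026)) egg 201 [ 0.50807426 -0.19928093  0.11141282]
topcup (array([ 0.49816499, -0.17102042]), np.float64(0.0022124576128813972))
topcup (array([ 0.51006441, -0.20085352]), np.float64(0.0022255596819450406))
```

View pics/a5.png

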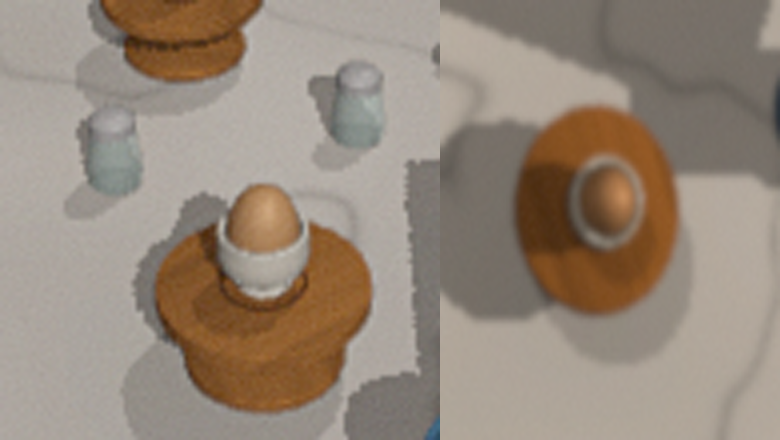

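Foot sits inside the ring: side view shows it at crop (265,287), with the ring visible around its front edge. In both views the cup is within about 1–3 mm of the stand centre, upright with the egg seated. The gripper is clear, so I'm handing in.

```bash
python3 -c "
from cell import env
print(env.hand_in())"
```

```text
the job is handed in; nothing more can be done
None
```

I nudged the egg cup about 33 mm to the middle of its stand and handed the job in at about 9 s; the two camera views put it 1–3 mm from the centre (limit 7 mm), upright with the egg seated, and the arm finished clear of everything (no verdict came back).

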